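Honey from behind the pepper and salt

TASK

Get out the honey jar that stands in the back row of the spice caddy: first take the pepper mill and the salt shaker out of the front row and stand both on the rectangular cork mat, then put the honey jar in the middle of the round coaster, and only then put the pepper mill and the salt shaker back, each in the very compartment it came from. Everything stays upright, and the spice jar in the caddy, the mandarin and the kitchen timer next to it are left where they are.

Things in the scene. Friction and masses are not known exactly. Their poses are not given: they have to be found in the camera images.
- pepper_mill: loose dark turned-wood pepper mill with a small metal knob on top, the tallest thing in the caddy: 160 mm high, 58 mm across as the fingers feel it up to 115 mm height (its waist only looks narrower), 50 mm across from there to 149 mm, round about its own z, about 0.18 kg. Starts in one of the two front compartments of the caddy. Origin at the centre of its underside, z up. 
- salt_shaker: loose grey and clear salt shaker with a domed perforated top: 90 mm high, 44 mm across (34 mm across in the top 16 mm; it stands with a lean of 2 or 3 degrees), round about its own z, about 0.1 kg. Starts in the other front compartment of the caddy. Origin at the centre of its underside, z up. 
- honey_jar: loose wide glass jar of honey with a wide pale lid: 97 mm high, 64 mm across over its whole height, round about its own z, about 0.36 kg. Starts in one of the two back compartments of the caddy, behind the front row. Origin at the centre of its underside, z up. 
- spice_jar: narrow spice jar with a black lid, 105 mm high, 44 mm across, loose, about 0.1 kg. Stands in the other back compartment of the caddy and stays there. Origin at the centre of its underside, z up. 
- caddy: fixed wooden tray, 182 mm square, 2 x 2 compartments, turned a little about z. Floor 6 mm thick; walls and dividing cross 6 mm thick, only 16 mm high overall. Compartments 82 mm square, centred at x, y = +-44 mm in its frame; front row x = -44 (toward the robot), back row x = +44. Wall cabinets hang 0.45 m above the table from about 20 mm behind it: lift no higher than needed. Origin at the centre of its underside.
- board: fixed flat rectangular light wooden serving board, 198 mm along its x, 190 mm along its y, 10 mm thick, that carries the cork mat and the coaster. It lies beside the caddy, sometimes to its right, sometimes to its left, and may be turned a little about z. Origin at the centre of its underside, z up. 
- cork_mat: fixed rectangular cork mat lying on the board, the side area, with room for two things side by side along its y: 88 mm along its x, 180 mm along its y, 6 mm thick, so its top is 16 mm above the table. It covers the front half of the board (toward the robot). Origin at the centre of its underside, z up. 
- coaster: fixed round flat coaster, cork face with a thin steel edge, 88 mm across, 6 mm thick, lying on the back half of the board, 96 mm behind the middle line of the mat and up to 45 mm left or right of its middle; its top is 16 mm above the table. Origin at the centre of its underside, z up. 
- mandarin: loose orange mandarin, 55 mm across and 48 mm high, on the counter at the right; a bystander (not the other one far off on the right-hand counter). Origin at the centre of its underside, z up. 
- timer: loose red and white round kitchen timer, 71 mm across, 69 mm high, on the counter at the right near that mandarin; a bystander (not the other one far off on the right-hand counter). Origin at the centre of its underside, z up. 
Mind the look-alikes: they are no part of the job. Several things have the shape of the honey_jar; the one meant has the colours described above.

How it is judged:
By the outcome, as a careful person would: the job done as asked, in the order asked, and still so for the second after the job is handed in, with the robot touching nothing.
It also fails if it takes over 102 s, if anything falls off the work surface, if the arm or the gripper's body presses on something with over 40 N, if the wrist force passes 120 N, or if a joint passes its speed limit or range.

ROBOT

A 7-joint arm with a two-finger parallel gripper is mounted at the origin on a cart in front of the work surface, level with it; the furniture and walls round the work are solid. World frame = base frame: x ahead of the robot, y to its left, z up, the work surface at z = 0. Lengths are in m, angles in rad, forces in N, time in s.
With the tool pointing down it reaches from about 0.425 to 0.925 m from the base axis. Payload 6.8 kg.
Tool frame: the origin (TCP) lies at the very end of the fingers, on their centre line; the grasp point (between the pads) lies 19 mm behind it; z points along the fingers, y is the line along which they close (so a half turn about z gives the same grasp; the last joint's range is limited). The gripper opens to 85 mm and grips with 20 to 120 N. Pads are 22 mm wide; open, the fingers measure 114 mm over their backs; the gripper's body (76 mm by 85 mm) begins 54 mm behind the grasp point. The pads swing forward as they close: fully open they stand 13 mm farther back than shut.
Start: joints at [-1.411, 0.477, 0.022, 1.555, -0.011, 1.109, -0.083], TCP at [0.179, 0.651, 0.202] pointing down, gripper open.
Joint ranges: [-2.96, 2.96], [-0.34, 2.1], [-1.41, 1.46], [0.24, 2.44], [-1.37, 4.51], [0.17, 1.92], [-2.96, 2.96]. Speed limits (rad/s): [2.39, 2.39, 3.14, 3.14, 3.14, 3.14, 3.14].

INTERFACE

Orientations are given as a unit quaternion [w, x, y, z].
In Python, from station import bot gives the robot as it stands.
- The arm moves only by the tool apply_moves, never from a script. Its argument "deltas" is a list of rows, each a list of 3 entries, a list of its own where there are three numbers: the closure, from 0 (fully open) to 1 (shut), then the shift along the tool's x, y, z in units of 0.2 m (1.0 is 0.2 m), then the turn about the tool's z in units of 2 pi rad (1.0 is 2 pi rad). A call has 1 to 12 rows; each row is the pose to reach, as a shift and turn from the pose commanded when the call began, along the tool's axes at that moment, turning the shorter way round; what a row does not reach only later rows make up. A row lasts 1/10 s, in which the tool goes at most 50 mm and 8.59 degrees, less where a joint would pass 70% of its speed; a pose out of reach is approached as far as the arm can. A call with a number of a shift or a turn outside -1 to 1 is refused whole. A call with a gripper value outside its range is refused whole. The fingers move at their own pace and stop on an object; "squeeze" is the grip in N (left out, the last holds). Time passes only in rows, so rows that repeat a pose let the fingers close. It gives the time, the measured TCP pose, the force, the opening and the grip force at its end, in the units of the state.
- bot.get_obs(): the state, without advancing time (a new reading comes with each control period).
- bot.read_camera(name): name is "scene" or "top"; returns a dict with "color" (480x640x3 uint8, red, green, blue), "intrinsics" (3x3 intrinsics, pixels), "k1" (the pictures are not rectified: a ray, as slopes to the right and down, at radius r is drawn at 1 + k1 r^2 times it, then the intrinsics apply), "pose" (4x4, takes a point from camera to world coordinates). Camera axes: x right, y down, z forward; pixel columns grow to the right and rows downward; lengths in m; the calibration is good to about 2 mm. A picture is of the moment at which its call begins. There is no depth.
- bot.hand_in(): hands the job in; it is judged then, once.
Trained networks look in a picture, given as the dict that the camera call returned (one of the last four; its "shot" number tells which), for a name from the list of things; names that differ only in an ending like _2 or _b are one class to them, and where a whole thing is asked for, a point or a joint stands for the part that bears it (a point fixed in the world has none). Each returns a list of dicts, best first, with "confidence" (0 to 1); they miss things now and then, are a little off and sometimes report something else, mostly with a low value. They report only what shows in the picture. A call takes as long as a camera call. They do not tell look-alikes from the thing itself.
- bot.look_for(picture, target): "point" ([x, y, z] in m, in world coordinates, good to about 4 mm: the middle of the surface that is visible of it).
The state is a dict: "t": time; "q": joint angles; "joint_vel": joint speeds; "joint_torque": joint torques, N m; "eef_pos": TCP position; "tool_rot": TCP orientation; "contact_force": force on the tool from outside, world axes, zero at the start; "torque": the same for the moment, N m; "gripper_width": opening from 0.0 (shut) to 1.0 (fully open); "grasp_force": force on a finger pad.
Only numpy, scipy, OpenCV 4.12 (cv2) and the standard library are available. Lean on these libraries where they do the work, as an engineer would, in place of code of your own. Each camera call takes 0.05 s, during which the arm holds its last target. There are 200 camera calls.

## Working session

There is one attempt and no reset: what is moved stays moved. The work goes in short steps, Python scripts to look and compute and a tool call to move; the robot and the scene stay as the last step left them, time stands still between calls to the robot, and variables do not carry over. Pictures are saved under pics/ and viewed, at most 17 in all, crops included, and the job is handed in when it is done.

Besides the shell and the picture viewer there is one more tool, called after "Emit:" as name(argument=value, ...) on one line, values as JSON. apply_moves: Moves the arm, as the interface text tells. Its arguments: {"type":"object","properties":{"deltas":{"type":"array","items":{"type":"array"}},"squeeze":{"type":"number"}},"required":["deltas"]}

```bash
mkdir -p pics; cat > h.py <<'E'
import numpy as np, cv2
from station import bot
def px2w(pic,u,v,z):
    K=np.array(pic["intrinsics"]);T=np.array(pic["pose"]);k=pic["k1"]
    d=np.array([(u-K[0,2])/K[0,0],(v-K[1,2])/K[1,1]]);s=d.copy()
    for _ in range(20): s=d/(1+k*(s@s))
    r=T[:3,:3]@np.array([s[0],s[1],1]);o=T[:3,3]
    return o+r*(z-o[2])/r[2]
def w2px(pic,p):
    K=np.array(pic["intrinsics"]);T=np.array(pic["pose"]);k=pic["k1"]
    c=T[:3,:3].T@(np.array(p)-T[:3,3]);s=c[:2]/c[2];s=s*(1+k*(s@s))
    return K[0,0]*s[0]+K[0,2],K[1,1]*s[1]+K[1,2]
E
python3 - <<'E'
from h import *
o=bot.get_obs();print({k:np.round(o[k],3) for k in o})
for n in ("scene","top"):
    p=bot.read_camera(n);cv2.imwrite(f"pics/{n}0.png",p["color"][:,:,::-1]);print(n,np.round(p["pose"],3).tolist())
    for t in "pepper_mill salt_shaker honey_jar spice_jar caddy board cork_mat coaster mandarin timer".split():
        for r in bot.look_for(p,t)[:4]:
            print(t,np.round(r["point"],3),round(r["confidence"],2),np.round(w2px(p,r["point"])))
E
```

```text
{'t': np.float64(0.0), 'q': array([-1.411,  0.478,  0.022,  1.556, -0.011,  1.109, -0.083]), 'joint_vel': array([ 0.   , -0.002,  0.001,  0.   ,  0.001, -0.   , -0.001]), 'joint_torque': array([ 1.0000e-03, -5.9645e+01,  1.6080e+00, -2.8121e+01,  1.2000e-02,
        9.0000e-03, -0.0000e+00]), 'eef_pos': array([0.178, 0.65 , 0.201]), 'tool_rot': array([-0.   ,  0.133,  0.991, -0.001]), 'contact_force': array([-0.384,  1.338, -0.103]), 'torque': array([ 0.048, -0.01 ,  0.019]), 'grasp_force': np.float64(0.0), 'gripper_width': np.float64(0.997)}
scene [[0.642, -0.468, 0.608, -0.147], [-0.767, -0.393, 0.507, -0.868], [0.002, -0.792, -0.611, 0.685], [0.0, 0.0, 0.0, 1.0]]
pepper_mill [ 0.509 -0.296  0.083] 0.74 [316. 216.]
salt_shaker [ 0.512 -0.381  0.056] 0.83 [347. 240.]
salt_shaker [ 0.603 -0.297  0.078] 0.41 [343. 200.]
salt_shaker [ 0.471 -0.523  0.047] 0.22 [391. 281.]
honey_jar [ 0.328 -0.573  0.076] 0.86 [370. 325.]
honey_jar [ 0.581 -0.606  0.088] 0.75 [459. 255.]
honey_jar [ 0.496 -0.663  0.073] 0.71 [464. 297.]
honey_jar [ 0.592 -0.389  0.074] 0.68 [372. 219.]
spice_jar [ 0.599
[... 528 characters left out ...]
271. 216.]
pepper_mill [ 0.561 -0.336  0.005] 0.17 [296. 206.]
salt_shaker [ 0.514 -0.37   0.085] 0.54 [311. 220.]
salt_shaker [ 0.562 -0.335  0.005] 0.29 [296. 205.]
honey_jar [ 0.598 -0.605  0.099] 0.96 [420. 179.]
honey_jar [ 0.606 -0.376  0.097] 0.85 [314. 178.]
honey_jar [ 0.518 -0.653  0.097] 0.84 [443. 215.]
honey_jar [ 0.343 -0.558  0.092] 0.63 [402. 298.]
spice_jar [ 0.608 -0.288  0.111] 0.58 [272. 176.]
caddy [ 0.563 -0.334  0.006] 0.92 [295. 205.]
board [ 0.604 -0.094  0.01 ] 0.76 [191. 189.]
cork_mat [ 0.523 -0.118  0.017] 0.86 [201. 223.]
coaster [ 0.622 -0.134  0.017] 0.62 [208. 180.]
mandarin [ 0.603 -0.498  0.044] 0.61 [367. 183.]
timer [ 0.485 -0.508  0.052] 0.89 [374. 234.]
```

View pics/scene0.png

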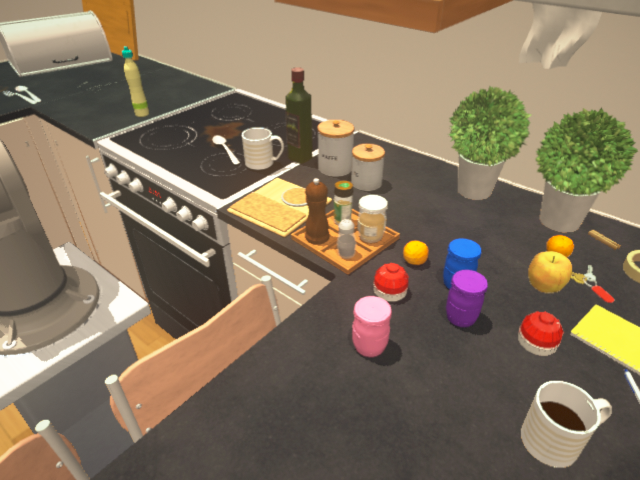

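View pics/top0.png

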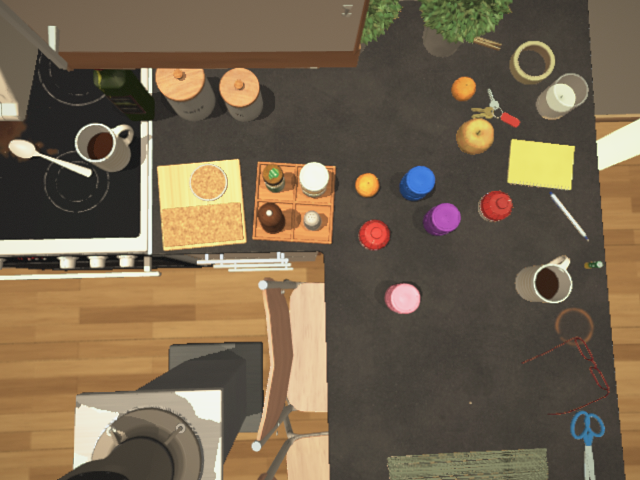

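The honey_jar look-alikes in the top view are:
- the pale-lid jar in the caddy (314,179)
- a blue jar (418,184)
- a purple jar (443,219)
- a pink jar (402,298)

Only the caddy one has a pale lid and stands in a back compartment. I'll confirm it in a crop and measure the yaws.

```bash
python3 - <<'E'
from h import *
p=bot.read_camera("top");im=p["color"][:,:,::-1].copy()
cv2.imwrite("pics/crop1.png",cv2.resize(im[150:260,150:350],None,fx=4,fy=4,interpolation=cv2.INTER_CUBIC))
hsv=cv2.cvtColor(im,cv2.COLOR_BGR2HSV)
for nm,(x0,x1,y0,y1),z in (("board",(154,250,150,256),.012),("caddy",(250,342,155,248),.014)):
    m=((hsv[:,:,1]>70)&(hsv[:,:,2]>70)).astype(np.uint8); k=np.zeros_like(m);k[y0:y1,x0:x1]=m[y0:y1,x0:x1]
    k=cv2.morphologyEx(k,cv2.MORPH_CLOSE,np.ones((5,5)))
    c=max(cv2.findContours(k,0,2)[0],key=cv2.contourArea)[:,0,:]
    w=np.array([px2w(p,u,v,z)[:2] for u,v in c]).astype(np.float32)
    print(nm,cv2.minAreaRect(w),np.round(cv2.boxPoints(cv2.minAreaRect(w)),3).tolist(), c.min(0),c.max(0))
E
```

```text
board ((0.559492290019989, -0.11916884034872055), (0.2184796929359436, 0.19398003816604614), 4.427918910980225) [[0.4429999887943268, -0.03099999949336052], [0.4580000042915344, -0.2240000069141388], [0.6759999990463257, -0.2070000022649765], [0.6610000133514404, -0.014000000432133675]] [156 158] [247 255]
caddy ((0.5680192708969116, -0.3310717046260834), (0.18624846637248993, 0.18729226291179657), 85.29334259033203) [[0.46700000762939453, -0.41600000858306885], [0.6539999842643738, -0.4320000112056732], [0.6690000295639038, -0.2460000067949295], [0.4819999933242798, -0.23100000619888306]] [251 161] [335 244]
```

View pics/crop1.png

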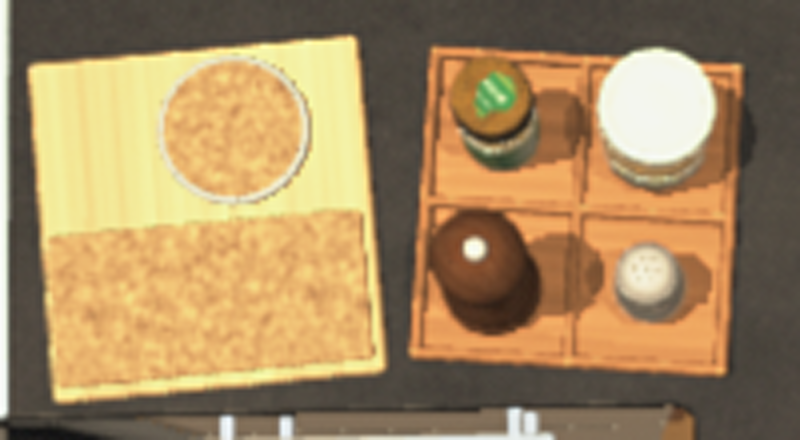

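The crop confirms that the pale-lid jar (crop 657,103) is the honey jar, at back right. The mill is front left, with its knob at (474,248), and the salt is front right at (650,272). The coaster centre is at (235,129). Next I convert these to world coordinates.

```bash
python3 - <<'E'
from h import *
p=bot.read_camera("top")
f=lambda x,y,z:px2w(p,(x+.5)/4-.5+150,(y+.5)/4-.5+150,z)[:2]
def quad(nm,c,z):
    a=np.array([f(x,y,z) for x,y in c]);TL,TR,BR,BL=a
    ys=[TL-TR,BL-BR];xs=[TL-BL,TR-BR]
    print(nm,"c",a.mean(0).round(4),"size",[round(np.linalg.norm(v),4) for v in xs+ys],"yaw",[round(np.degrees(np.arctan2(v[1],v[0])),2) for v in xs],[round(np.degrees(np.arctan2(v[1],v[0]))-90,2) for v in ys])
quad("caddy",[(432,46),(742,65),(725,374),(411,355)],.016)
quad("board",[(30,65),(356,37),(385,370),(55,402)],.010)
quad("mat",[(48,236),(362,210),(372,358),(57,387)],.016)
print("coaster",f(234.5,129,.016));print("knob",f(474,248,.165));print("honey",f(657,103,.103));print("salt",f(650,272,.094));print("spice",f(491,96,.111))
o=bot.get_obs();print(o["tool_rot"],o["eef_pos"])
E
```

```text
caddy c [ 0.5681 -0.3317] size [np.float64(0.1806), np.float64(0.1812), np.float64(0.1804), np.float64(0.1802)] yaw [np.float64(-4.61), np.float64(-4.66)] [np.float64(-4.54), np.float64(-4.73)]
board c [ 0.5683 -0.1183] size [np.float64(0.1962), np.float64(0.1958), np.float64(0.1876), np.float64(0.1874)] yaw [np.float64(4.27), np.float64(4.23)] [np.float64(4.26), np.float64(4.36)]
mat c [ 0.5209 -0.1211] size [np.float64(0.0868), np.float64(0.0859), np.float64(0.1784), np.float64(0.178)] yaw [np.float64(3.51), np.float64(3.19)] [np.float64(3.8), np.float64(4.1)]
coaster [ 0.61841397 -0.1352025 ]
knob [ 0.52249418 -0.282229  ]
honey [ 0.60901525 -0.3767618 ]
salt [ 0.5191013  -0.37103764]
spice [ 0.61243734 -0.28862556]
[-6.26978794e-06  1.33527107e-01  9.91045161e-01 -8.49051434e-06] [0.17863502 0.65094949 0.20169248]
```

Emit:
apply_moves(deltas=[[0.1,[-0.965,-0.305,-0.2],0.207],[0.1,[-0.965,-0.305,-0.2],0.207],[0.1,[-0.965,-0.305,-0.2],0.207],[0.1,[-0.965,-0.305,-0.2],0.207],[0.1,[-0.965,-0.305,-0.2],0.207],[0.1,[-0.965,-0.305,-0.2],0.207],[0.1,[-0.965,-0.305,-0.2],0.207],[0.1,[-0.965,-0.305,-0.2],0.207],[0.1,[-0.965,-0.305,-0.2],0.207],[0.1,[-0.965,-0.305,-0.2],0.207]])

```text
t: 2.2
eef_pos: [0.3484, 0.5411, 0.2417]
tool_rot: [0.0, 0.706, 0.708, 0.0]
contact_force: [-0.1, -0.2, -0.7]
gripper_width: 0.901
grasp_force: 0.0
```

Emit:
apply_moves(deltas=[[0.15,[-1,0.65,0],0],[0.15,[-1,0.65,0],0],[0.15,[-1,0.65,0],0],[0.15,[-1,0.65,0],0],[0.15,[-1,0.65,0],0],[0.15,[-1,0.65,0],0]])

```text
t: 2.8
eef_pos: [0.4833, 0.3344, 0.2425]
tool_rot: [0.001, 0.709, 0.705, 0.0]
contact_force: [-0.6, 0.3, 0.2]
gripper_width: 0.85
grasp_force: 0.0
```

Emit:
apply_moves(deltas=[[0.15,[-1,0.2,0],0],[0.15,[-1,0.2,0],0],[0.15,[-1,0.2,0],0],[0.15,[-1,0.2,0],0],[0.15,[-1,0.2,0],0],[0.15,[-1,0.2,0],0]])

```text
t: 3.4
eef_pos: [0.5198, 0.1402, 0.242]
tool_rot: [-0.0, 0.707, 0.708, 0.0]
contact_force: [-0.1, 1.8, -0.8]
gripper_width: 0.849
grasp_force: 0.0
```

Emit:
apply_moves(deltas=[[0.15,[-1,0,0],0],[0.15,[-1,0,0],0],[0.15,[-1,0,0],0],[0.15,[-1,0,0],0],[0.15,[-1,0,0],0],[0.15,[-1,0,0],0]])

```text
t: 4.0
eef_pos: [0.5204, -0.0575, 0.2417]
tool_rot: [-0.0, 0.706, 0.708, 0.0]
contact_force: [-0.1, 0.4, -0.8]
gripper_width: 0.852
grasp_force: 0.0
```

Emit:
apply_moves(deltas=[[0.15,[-1,0,0],0],[0.15,[-1,0,0],0],[0.15,[-1,0,0],0],[0.15,[-1,0,0],0],[0.15,[-1,0,0],0],[0.15,[-1,0,0],0]])

```text
t: 4.6
eef_pos: [0.5215, -0.2569, 0.2411]
tool_rot: [-0.001, 0.706, 0.709, 0.0]
contact_force: [0.9, 0.5, -0.2]
gripper_width: 0.849
grasp_force: 0.0
```

Emit:
apply_moves(deltas=[[0.15,[-0.13,0,0],0],[0.15,[-0.13,0,0],0],[0.15,[-0.13,0,0.2],0],[0.15,[-0.13,0,0.4],0],[0.15,[-0.13,0,0.6],0],[0.15,[-0.13,0,0.6],0],[0.15,[-0.13,0,0.6],0]], squeeze=30)

```text
t: 5.3
eef_pos: [0.5215, -0.2822, 0.122]
tool_rot: [-0.001, 0.705, 0.709, 0.0]
contact_force: [0.8, 0.2, 1.4]
gripper_width: 0.849
grasp_force: 0.0
```

Emit:
apply_moves(deltas=[[0.5,[0,0,0],0],[0.7,[0,0,0],0],[0.7,[0,0,0],0],[0.7,[0,0,0],0],[0.7,[0,0,0],0],[0.7,[0,0,0],0]])

```text
t: 5.9
eef_pos: [0.5217, -0.2852, 0.1229]
tool_rot: [0.001, 0.706, 0.708, 0.001]
contact_force: [1.0, -0.8, 6.7]
gripper_width: 0.305
grasp_force: 4.4
```

```bash
python3 - <<'E'
from h import *
a=bot.read_camera("top");b=bot.read_camera("scene")
A=cv2.resize(a["color"][140:280,180:360,::-1],None,fx=2.2,fy=3);A=cv2.resize(A,(400,420))
B=cv2.resize(b["color"][130:280,240:400,::-1],(400,420))
cv2.imwrite("pics/g1.png",np.hstack([A,B]))
o=bot.get_obs();print(o["gripper_width"],o["grasp_force"],o["contact_force"])
for p in (a,b):
  for r in bot.look_for(p,"pepper_mill")[:2]: print(r["point"],r["confidence"])
E
```

```text
0.30224395326359743 4.46102434565546 [1.14679459 0.78072804 6.51242253]
[0.5074, -0.2981, 0.0572] 0.58
[0.5103, -0.2989, 0.0753] 0.76
```

View pics/g1.png

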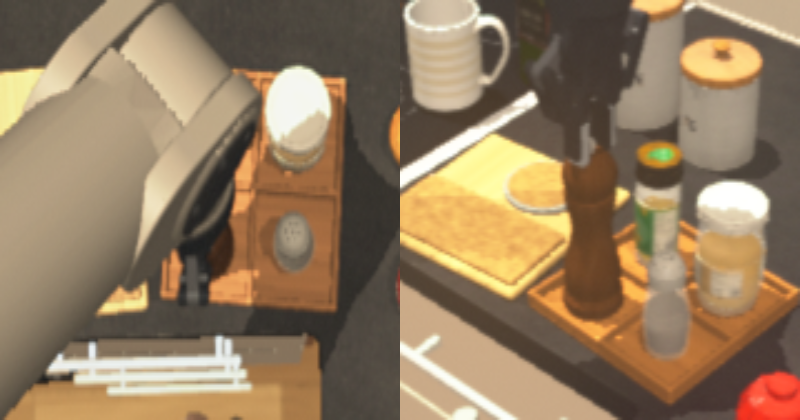

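```bash
python3 - <<'E'
from h import *
b=bot.read_camera("scene")
im=b["color"][:,:,::-1];x0,y0,s=280,150,8
c=cv2.resize(im[y0:y0+75,x0:x0+100],None,fx=s,fy=s,interpolation=cv2.INTER_CUBIC)
P=lambda p:tuple(int(v) for v in (np.array(w2px(b,p))-[x0,y0]+.5)*s)
e=bot.get_obs()["eef_pos"]
cv2.circle(c,P(e),5,(0,255,0),-1)
for z in (.006,.121,.155,.166): cv2.circle(c,P((.522,-.283,z)),5,(0,0,255),-1)
for d in (-.04,.04): cv2.circle(c,P((e[0]+d,e[1],e[2])),5,(255,255,0),-1)
cv2.imwrite("pics/g2.png",c)
E
```

```text
(no output)
```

View pics/g2.png

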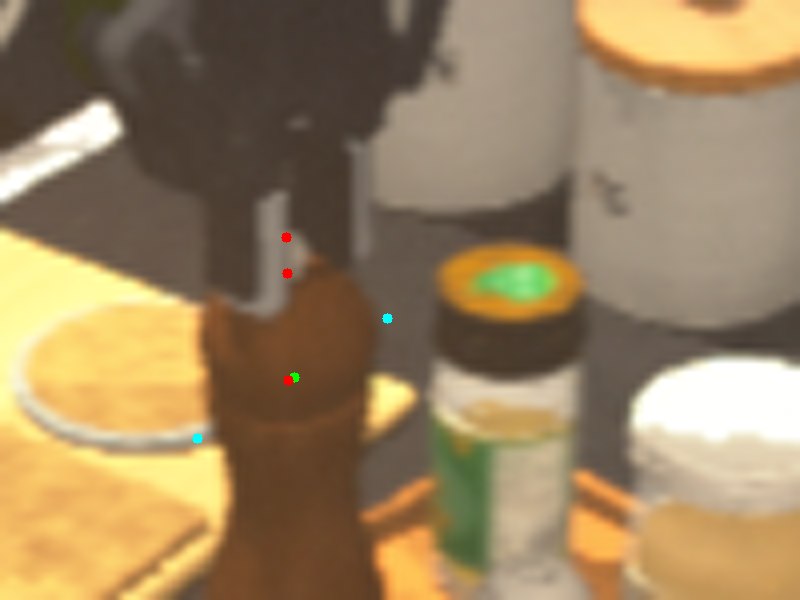

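Emit:
apply_moves(deltas=[[0.15,[0,0,0],0],[0.15,[0,0,0],0],[0.15,[0,0,0],0],[0.15,[0,0,0],0],[0.15,[0,0,0],0]])

```text
t: 6.65
eef_pos: [0.5203, -0.2845, 0.1215]
tool_rot: [-0.0, 0.706, 0.708, -0.0]
contact_force: [-0.1, -0.2, -0.4]
gripper_width: 0.849
grasp_force: 0.0
```

```bash
python3 - <<'E'
from h import *
b=bot.read_camera("scene")
im=b["color"][:,:,::-1];x0,y0,s=270,150,6
c=cv2.resize(im[y0:y0+100,x0:x0+133],None,fx=s,fy=s,interpolation=cv2.INTER_CUBIC)
P=lambda p:tuple(int(v) for v in (np.array(w2px(b,p))-[x0,y0]+.5)*s)
e=bot.get_obs()["eef_pos"]
for dy in (-.011,.011):
  for d in (-.036,.036): cv2.circle(c,P((e[0]+d,e[1]+dy,e[2])),3,(255,255,0),-1)
for z,r in ((.006,.029),(.121,.029),(.121,.025),(.155,.025),(.166,.005)):
  for a in np.linspace(0,6.28,40): cv2.circle(c,P((.522+r*np.cos(a),-.283+r*np.sin(a),z)),1,(0,255,0),-1)
cv2.imwrite("pics/g3.png",c)
o=bot.get_obs();print(o["gripper_width"],o["contact_force"],o["eef_pos"])
E
```

```text
0.8523086538038984 [ 0.20586564  0.06800691 -0.53139403] [ 0.52037493 -0.28451423  0.12154223]
```

View pics/g3.png

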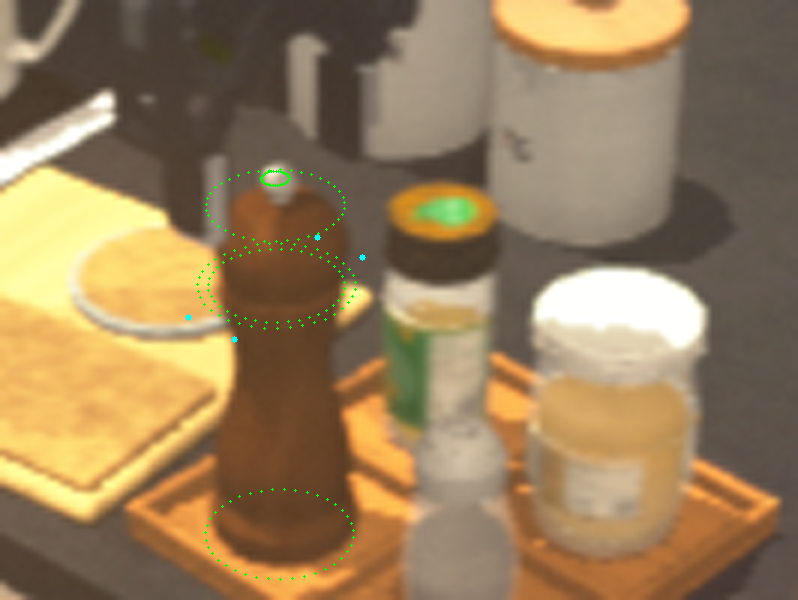

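The projection puts the TCP at (212,328), but the visible tips sit about 90 px higher. The tips are therefore about 30 mm above the reported TCP, and the closure only pinched the dome. The mill still stands, with its knob at (275,178) on its projection. I go lower, watching the force.

Emit:
apply_moves(deltas=[[0.15,[0,0,0.05],0],[0.15,[0,0,0.1],0],[0.15,[0,0,0.1],0]])

```text
t: 7.0
eef_pos: [0.5193, -0.2837, 0.0996]
tool_rot: [-0.002, 0.706, 0.708, -0.001]
contact_force: [0.4, -0.0, 0.4]
gripper_width: 0.847
grasp_force: 0.0
```

```bash
python3 - <<'E'
from h import *
b=bot.read_camera("scene");t=bot.read_camera("top")
s=6
def crop(b,x0,y0,w,h,s):
    im=b["color"][:,:,::-1]
    c=cv2.resize(im[y0:y0+h,x0:x0+w],None,fx=s,fy=s,interpolation=cv2.INTER_CUBIC)
    P=lambda p:tuple(int(v) for v in (np.array(w2px(b,p))-[x0,y0]+.5)*s)
    e=bot.get_obs()["eef_pos"]
    for zz,col in ((0,(255,255,0)),(.025,(0,0,255))):
     for dy in (-.011,.011):
      for d in (-.036,.036): cv2.circle(c,P((e[0]+d,e[1]+dy,e[2]+zz)),2,col,-1)
    return c
cv2.imwrite("pics/g4.png",np.hstack([crop(b,285,150,80,90,5),crop(t,240,150,80,90,5)]))
o=bot.get_obs();print(o["gripper_width"],o["contact_force"],o["eef_pos"],o["tool_rot"],o["q"])
E
```

```text
0.846864417080184 [0.34759421 0.55755886 0.70042391] [ 0.5200856  -0.28440213  0.10101036] [-5.82496075e-04  7.06305306e-01  7.07907025e-01 -3.45040843e-04] [-0.06415304  0.52422054  0.61813469  1.87853022 -0.39124025  0.86310828
  0.75232376]
```

View pics/g4.png

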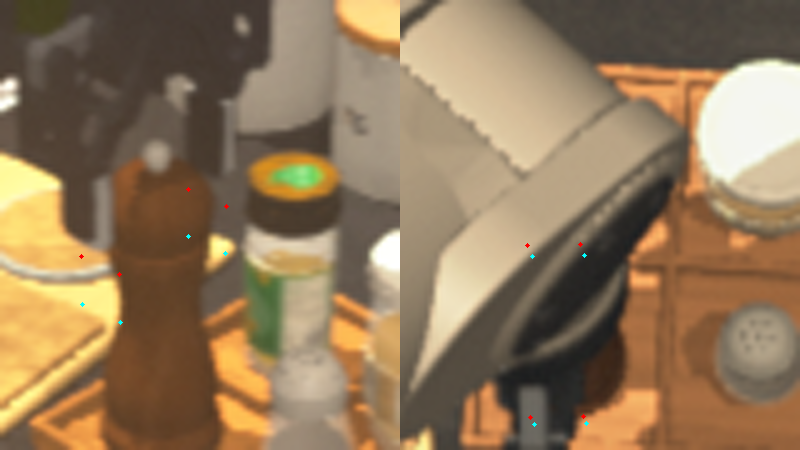

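Vision shows the tips about 30 mm above and about 6 mm to +y of the reported TCP. I correct by −6 mm in y and 8 mm down, then grip.

Emit:
apply_moves(deltas=[[0.15,[-0.03,0,0.04],0],[0.15,[-0.03,0,0.04],0],[0.5,[-0.03,0,0.04],0],[0.6,[-0.03,0,0.04],0],[0.6,[-0.03,0,0.04],0],[0.6,[-0.03,0,0.04],0],[0.6,[-0.03,0,0.04],0]], squeeze=30)

```text
t: 7.8
eef_pos: [0.5208, -0.2907, 0.0942]
tool_rot: [0.0, 0.706, 0.708, 0.0]
contact_force: [-0.8, 0.9, 5.8]
gripper_width: 0.551
grasp_force: 30.6
```

Emit:
apply_moves(deltas=[[0.7,[0,0,-0.08],0],[0.7,[0,0,-0.16],0],[0.7,[0,0,-0.22],0],[0.7,[0,0,-0.22],0]])

```text
t: 8.2
eef_pos: [0.5219, -0.2913, 0.1402]
tool_rot: [0.002, 0.706, 0.708, 0.001]
contact_force: [-0.3, -0.2, -2.1]
gripper_width: 0.552
grasp_force: 31.5
```

Emit:
apply_moves(deltas=[[0.7,[0.1,0,0],0],[0.7,[0.25,0,0],0],[0.7,[0.4,-0.01,0],0],[0.7,[0.55,-0.01,0],0],[0.7,[0.7,-0.02,0],0],[0.7,[0.85,-0.02,0],0],[0.7,[0.95,-0.02,0],0],[0.7,[1,-0.02,0],0],[0.7,[1,-0.02,0],0],[0.7,[1,-0.02,0],0]])

```text
t: 9.2
eef_pos: [0.516, -0.0917, 0.1378]
tool_rot: [0.0, 0.707, 0.708, -0.0]
contact_force: [1.5, -0.9, -1.0]
gripper_width: 0.551
grasp_force: 31.5
```

```bash
python3 - <<'E'
from h import *
b=bot.read_camera("scene");t=bot.read_camera("top")
A=cv2.resize(b["color"][140:260,220:340,::-1],None,fx=4,fy=4,interpolation=cv2.INTER_CUBIC)
o=bot.get_obs();print(o["gripper_width"],o["contact_force"],o["eef_pos"])
P=lambda p:tuple(int(v) for v in (np.array(w2px(b,p))-[220,140]+.5)*4)
e=o["eef_pos"]
for p in ((e[0],e[1]+.006,.040),(.518,-.078,.016)):
  for a in np.linspace(0,6.28,40): cv2.circle(A,P((p[0]+.029*np.cos(a),p[1]+.029*np.sin(a),p[2])),1,(0,255,0),-1)
cv2.imwrite("pics/g5.png",A)
E
```

```text
0.5517999460022294 [ 0.44890834 -0.243066   -1.84899374] [ 0.51594733 -0.09214895  0.13776255]
```

View pics/g5.png

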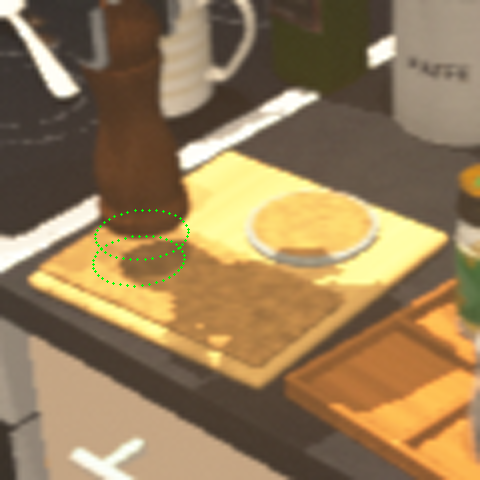

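The mill hangs upright over the left half of the mat, its base over the target ellipse at crop (140,240). I lower it.

Emit:
apply_moves(deltas=[[0.7,[0.03,0,0.05],0],[0.7,[0.03,0,0.1],0],[0.7,[0.03,0,0.14],0],[0.7,[0.03,0,0.16],0],[0.7,[0.03,0,0.17],0],[0.7,[0.03,0,0.17],0]])

```text
t: 9.9
eef_pos: [0.5161, -0.0848, 0.1041]
tool_rot: [-0.0, 0.706, 0.708, -0.0]
contact_force: [-2.3, 0.7, 6.6]
gripper_width: 0.552
grasp_force: 32.4
```

Contact. Release and rise.

Emit:
apply_moves(deltas=[[0.3,[0,0,0],0],[0.15,[0,0,0],0],[0.15,[0,0,0],0],[0.15,[0,0,0],0],[0.15,[0,0,-0.1],0],[0.15,[0,0,-0.2],0],[0.15,[0,0,-0.35],0],[0.15,[0,0,-0.35],0]])

```text
t: 10.7
eef_pos: [0.5185, -0.0851, 0.1769]
tool_rot: [0.002, 0.706, 0.708, 0.002]
contact_force: [0.9, -0.4, 0.4]
gripper_width: 0.848
grasp_force: 0.0
```

Emit:
apply_moves(deltas=[[0.2,[-0.25,0,0],0],[0.25,[-0.5,0,0],0],[0.25,[-0.75,0,0],0],[0.25,[-1,0,0],0],[0.25,[-1,0,0],0],[0.25,[-1,0,0],0]])

```text
t: 11.3
eef_pos: [0.5156, -0.2859, 0.1729]
tool_rot: [-0.0, 0.707, 0.707, -0.0]
contact_force: [0.9, 1.2, -0.2]
gripper_width: 0.75
grasp_force: 0.0
```

```bash
python3 - <<'E'
from h import *
b=bot.read_camera("scene");t=bot.read_camera("top")
x0,y0,s=240,130,5
A=cv2.resize(b["color"][y0:y0+120,x0:x0+160,::-1],None,fx=s,fy=s,interpolation=cv2.INTER_CUBIC)
o=bot.get_obs();print(o["gripper_width"],o["contact_force"],o["eef_pos"],o["q"])
P=lambda p:tuple(int(v) for v in (np.array(w2px(b,p))-[x0,y0]+.5)*s)
e=o["eef_pos"]
h=o["gripper_width"]*.0425
for zz,c in ((0,(255,255,0)),(.025,(0,0,255))):
  for dx in (-h,h):
    for dy in (-.011,.011): cv2.circle(A,P((e[0]+dx,e[1]+dy,e[2]+zz)),2,c,-1)
for p,r in (((.521,-.372,.080),.017),((.521,-.372,.006),.022),((.517,-.079,.016),.029)):
  for a in np.linspace(0,6.28,40): cv2.circle(A,P((p[0]+r*np.cos(a),p[1]+r*np.sin(a),p[2])),1,(0,255,0),-1)
cv2.imwrite("pics/g6.png",A)
for p in (t,b):
  for n in ("pepper_mill","salt_shaker"):
    for r in bot.look_for(p,n)[:2]: print(n,np.round(r["point"],3),r["confidence"])
E
```

```text
0.7515773656284618 [-0.14743295  0.95133365  0.84728522] [ 0.51665358 -0.28290599  0.17291328] [-0.13048926  0.43451602  0.69788826  1.83084215 -0.32896996  0.99606056
  0.70771329]
salt_shaker [ 0.514 -0.372  0.085] 0.76
pepper_mill [ 0.507 -0.093  0.089] 0.7
salt_shaker [ 0.512 -0.381  0.056] 0.65
```

View pics/g6.png

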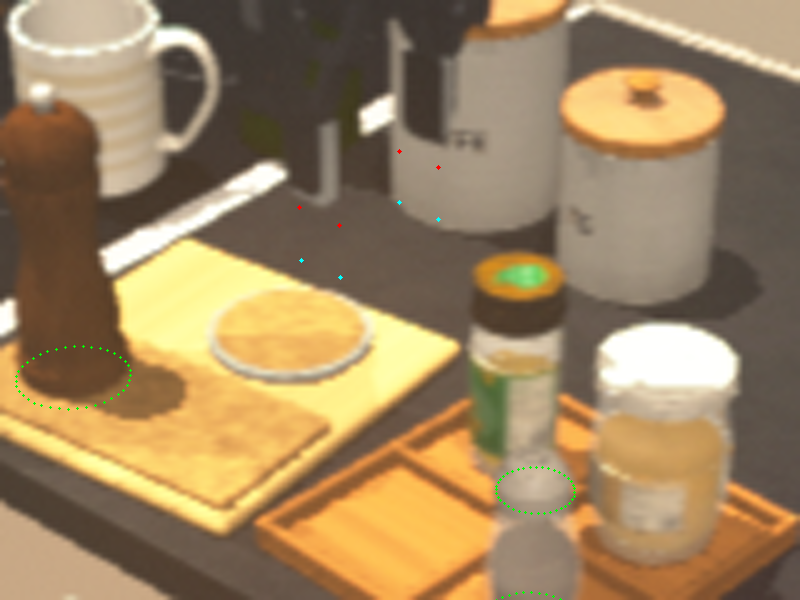

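The mill stands upright on the mat at crop (75,380). The salt dome lies on its predicted ellipse at (535,490). I go for the salt with the same tip offset.

Emit:
apply_moves(deltas=[[0.25,[-0.25,0.02,0],0],[0.25,[-0.475,0.02,0],0],[0.25,[-0.475,0.02,0.1],0],[0.25,[-0.475,0.02,0.3],0],[0.25,[-0.475,0.02,0.45],0],[0.25,[-0.475,0.02,0.6],0],[0.25,[-0.475,0.02,0.7],0],[0.25,[-0.475,0.02,0.725],0],[0.25,[-0.475,0.02,0.725],0]])

```text
t: 12.5
eef_pos: [0.5208, -0.3787, 0.0283]
tool_rot: [-0.001, 0.706, 0.708, -0.0]
contact_force: [0.7, 0.4, 0.5]
gripper_width: 0.755
grasp_force: 0.0
```

Emit:
apply_moves(deltas=[[0.4,[0,0,0],0],[0.5,[0,0,0],0],[0.65,[0,0,0],0],[0.65,[0,0,0],0],[0.65,[0,0,0],0],[0.65,[0,0,0],0]], squeeze=25)

```text
t: 13.1
eef_pos: [0.5217, -0.3801, 0.0301]
tool_rot: [0.001, 0.706, 0.708, 0.0]
contact_force: [-1.9, 0.0, 6.8]
gripper_width: 0.384
grasp_force: 24.8
```

Width 0.384 is about 34 mm, so this is the narrow cap. I open, go about 14 mm lower and regrip.

Emit:
apply_moves(deltas=[[0.25,[0,0,0],0],[0.25,[0,0,0],0],[0.25,[0,0,0],0],[0.25,[0,0,0.03],0],[0.25,[0,0,0.05],0],[0.25,[0,0,0.07],0],[0.25,[0,0,0.07],0]])

```text
t: 13.8
eef_pos: [0.5229, -0.3833, 0.022]
tool_rot: [0.004, 0.707, 0.707, 0.002]
contact_force: [-18.2, 11.1, 53.5]
gripper_width: 0.751
grasp_force: 21.0
```

Emit:
apply_moves(deltas=[[0.4,[0,0,0],0],[0.5,[0,0,0],0],[0.65,[0,0,0],0],[0.65,[0,0,0],0],[0.65,[0,0,0],0],[0.65,[0,0,0],0]], squeeze=25)

```text
t: 14.4
eef_pos: [0.5263, -0.3865, 0.0244]
tool_rot: [0.009, 0.707, 0.707, 0.002]
contact_force: [-10.0, 4.5, 57.6]
gripper_width: 0.382
grasp_force: 26.3
```

Emit:
apply_moves(deltas=[[0.382,[0,0,-0.04],0],[0.3,[0,0,-0.07],0],[0.25,[0,0,-0.07],0],[0.25,[0,0,-0.07],0]])

```text
t: 14.8
eef_pos: [0.5203, -0.3788, 0.0276]
tool_rot: [-0.001, 0.706, 0.708, -0.0]
contact_force: [-0.8, -0.6, -0.0]
gripper_width: 0.75
grasp_force: 0.0
```

```bash
python3 - <<'E'
from h import *
b=bot.read_camera("scene");t=bot.read_camera("top")
s=5
A=cv2.resize(b["color"][160:270,300:400,::-1],None,fx=4,fy=4.5,interpolation=cv2.INTER_CUBIC)
B=cv2.resize(t["color"][150:260,260:360,::-1],None,fx=4,fy=4.5,interpolation=cv2.INTER_CUBIC)
o=bot.get_obs();print(o["gripper_width"],o["grasp_force"],o["contact_force"],o["eef_pos"],o["torque"])
cv2.imwrite("pics/g7.png",np.hstack([A,B]))
E
```

```text
0.7512637549873662 0.0 [-0.36272515  0.67480702  0.474705  ] [ 0.52018003 -0.3789081   0.02750901] [ 0.002635   -0.04820502  0.0391678 ]
```

View pics/g7.png

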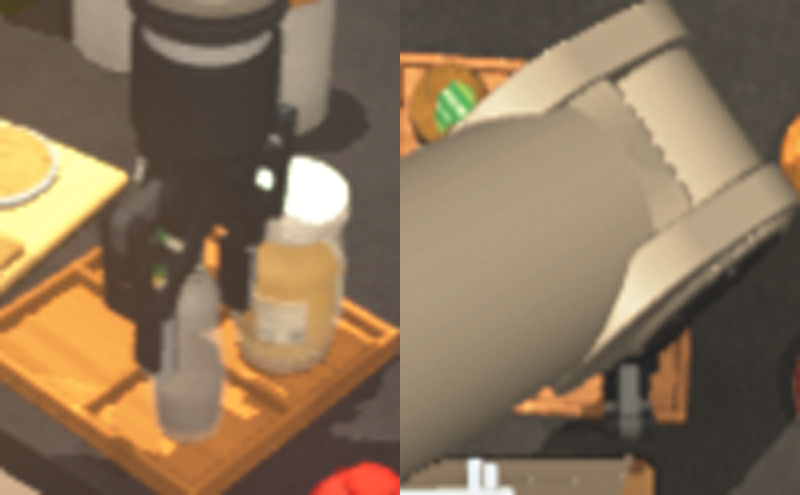

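```bash
python3 - <<'E'
from h import *
b=bot.read_camera("scene");o=bot.get_obs();e=o["eef_pos"];print(e)
for n,u,v in (("near",300+150/4,160+370/4.5),("far",300+237/4,160+310/4.5),("g6near",240+315/5,130+203/5),("g6far",240+427/5,130+143/5)):
    print(n,u,v,[np.round(px2w(b,u,v,z),3).tolist() for z in (.02,.03,.05,.07,.2,.22)])
for dx in(-.039,.039): print(w2px(b,e+[dx,0,0]),w2px(b,e+[dx,0,.03]))
d=bot.look_for(b,"salt_shaker"),bot.look_for(b,"honey_jar")
for q in d:
  for r in q[:4]: print(np.round(r["point"],3),r["confidence"])
E
```

```text
[ 0.52018817 -0.37902288  0.02757674]
near 337.5 242.22222222222223 [[0.529, -0.342, 0.02], [0.519, -0.35, 0.03], [0.498, -0.366, 0.05], [0.478, -0.381, 0.07], [0.346, -0.484, 0.2], [0.326, -0.5, 0.22]]
far 359.25 228.88888888888889 [[0.602, -0.349, 0.02], [0.591, -0.357, 0.03], [0.568, -0.372, 0.05], [0.546, -0.388, 0.07], [0.4, -0.49, 0.2], [0.377, -0.505, 0.22]]
g6near 303.0 170.6 [[0.724, -0.06, 0.02], [0.711, -0.072, 0.03], [0.684, -0.097, 0.05], [0.658, -0.121, 0.07], [0.488, -0.279, 0.2], [0.462, -0.303, 0.22]]
g6far 325.4 158.6 [[0.819, -0.063, 0.02], [0.805, -0.075, 0.03], [0.776, -0.099, 0.05], [0.747, -0.123, 0.07], [0.558, -0.281, 0.2], [0.529, -0.305, 0.22]]
(np.float64(337.1991288879722), np.float64(256.55447367424745)) (np.float64(337.4447749072326), np.float64(245.7105622710214))
(np.float64(358.709673743536), np.float64(239.7935734040502)) (np.float64(359.3169019727583), np.float64(229.14369722895745))
[ 0.515 -0.381  0.047] 0.84
[ 0.526 -0.342  0.005] 0.3
[ 0.493 -0.666  0.073] 0.97
[ 0.58  -0.606  0.09 ] 0.96
[ 0.33  -0.574  0.077] 0.56
```

The salt still stands. The tips are about 30 mm above the reported TCP, with no xy bias, and the 53 N came from going too low beside the honey jar. I grip at this height, where the first closing was clean, more firmly.

Emit:
apply_moves(deltas=[[0.4,[0,0,0],0],[0.5,[0,0,0],0],[0.65,[0,0,0],0],[0.7,[0,0,0],0],[0.7,[0,0,0],0],[0.7,[0,0,0],0]], squeeze=35)

```text
t: 15.65
eef_pos: [0.5209, -0.3796, 0.0289]
tool_rot: [0.0, 0.706, 0.708, 0.0]
contact_force: [0.2, 0.3, 2.2]
gripper_width: 0.392
grasp_force: 33.8
```

Emit:
apply_moves(deltas=[[0.7,[0,0,-0.05],0],[0.7,[0,0,-0.1],0],[0.7,[0,0,-0.2],0],[0.7,[0,0,-0.25],0],[0.7,[0,0,-0.25],0]])

```text
t: 16.15
eef_pos: [0.5217, -0.3805, 0.0808]
tool_rot: [0.002, 0.706, 0.708, 0.0]
contact_force: [-0.1, 0.6, -0.7]
gripper_width: 0.389
grasp_force: 33.8
```

```bash
python3 - <<'E'
from h import *
b=bot.read_camera("scene")
A=cv2.resize(b["color"][150:270,290:410,::-1],None,fx=4,fy=4,interpolation=cv2.INTER_CUBIC)
cv2.imwrite("pics/g8.png",A)
o=bot.get_obs();print(o["gripper_width"],o["grasp_force"],o["contact_force"],o["eef_pos"])
E
```

```text
0.3887235017917243 33.75923698040424 [-0.44104755 -0.37635715 -1.42042061] [ 0.52121789 -0.37983165  0.0795548 ]
```

View pics/g8.png

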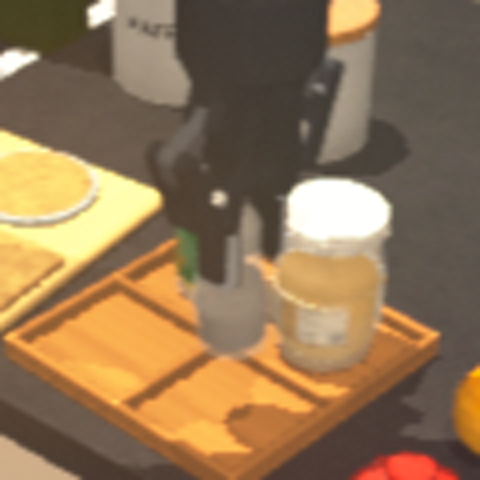

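The salt is lifted clear and upright at crop (235,310). I carry it to the right half of the mat.

Emit:
apply_moves(deltas=[[0.7,[0.1,0,0],0],[0.7,[0.25,0,0],0],[0.7,[0.4,0,0],0],[0.7,[0.55,0.01,0],0],[0.7,[0.7,0.02,0],0],[0.7,[0.85,0.02,0],0],[0.7,[0.95,0.02,0],0],[0.7,[1,0.02,0],0],[0.7,[1,0.02,0],0],[0.7,[1,0.02,0],0]])

```text
t: 17.2
eef_pos: [0.5241, -0.1806, 0.0786]
tool_rot: [0.0, 0.707, 0.708, -0.0]
contact_force: [-0.2, -0.2, -1.1]
gripper_width: 0.391
grasp_force: 33.8
```

Emit:
apply_moves(deltas=[[0.7,[0,0,0.06],0],[0.7,[0,0,0.12],0],[0.7,[0,0,0.16],0],[0.7,[0,0,0.19],0],[0.7,[0,0,0.2],0],[0.7,[0,0,0.205],0],[0.7,[0,0,0.205],0]])

```text
t: 17.9
eef_pos: [0.5241, -0.1801, 0.0384]
tool_rot: [-0.0, 0.707, 0.708, 0.0]
contact_force: [-3.6, -0.1, 10.6]
gripper_width: 0.389
grasp_force: 33.5
```

Emit:
apply_moves(deltas=[[0.5,[0,0,0],0],[0.3,[0,0,0],0],[0.25,[0,0,0],0],[0.25,[0,0,0],0],[0.25,[0,0,-0.1],0],[0.25,[0,0,-0.3],0],[0.2,[0,0,-0.5],0],[0.1,[0,0,-0.6],0],[0,[0,0,-0.6],0]])

```text
t: 18.8
eef_pos: [0.5264, -0.1803, 0.1607]
tool_rot: [0.002, 0.706, 0.708, 0.002]
contact_force: [1.0, -0.2, -0.1]
gripper_width: 0.997
grasp_force: 0.0
```

Emit:
apply_moves(deltas=[[0,[-0.25,0.1,0],0],[0,[-0.5,0.2,0],0],[0,[-0.75,0.3,0],0],[0,[-0.97,0.4,0],0],[0,[-0.97,0.4,0],0],[0,[-0.97,0.4,0],0]])

```text
t: 19.4
eef_pos: [0.6036, -0.3753, 0.1558]
tool_rot: [-0.001, 0.707, 0.707, -0.001]
contact_force: [0.6, -0.2, -0.7]
gripper_width: 0.998
grasp_force: 0.0
```

```bash
python3 - <<'E'
from h import *
b=bot.read_camera("scene");t=bot.read_camera("top")
o=bot.get_obs();print(o["gripper_width"],o["contact_force"],o["eef_pos"])
for p in (t,b):
  for n in ("pepper_mill","salt_shaker","honey_jar","spice_jar"):
    for r in bot.look_for(p,n)[:4]: print(n,np.round(r["point"],3),r["confidence"])
x0,y0,s=230,130,4
A=cv2.resize(b["color"][y0:y0+140,x0:x0+180,::-1],None,fx=s,fy=s,interpolation=cv2.INTER_CUBIC)
P=lambda p:tuple(int(v) for v in (np.array(w2px(b,p))-[x0,y0]+.5)*s)
for p,r in (((.609,-.377,.103),.032),((.609,-.377,.006),.032),((.524,-.173,.016),.022),((.517,-.079,.016),.029)):
  for a in np.linspace(0,6.28,40): cv2.circle(A,P((p[0]+r*np.cos(a),p[1]+r*np.sin(a),p[2])),1,(0,255,0),-1)
cv2.imwrite("pics/g9.png",A)
E
```

```text
1.0034927573368886 [-0.04629825  1.21339473 -0.15166532] [ 0.60423787 -0.3717477   0.15632301]
salt_shaker [ 0.513 -0.184  0.06 ] 0.42
honey_jar [ 0.597 -0.605  0.099] 0.94
honey_jar [ 0.519 -0.653  0.091] 0.84
honey_jar [ 0.345 -0.555  0.094] 0.67
honey_jar [ 0.6   -0.359  0.096] 0.53
spice_jar [ 0.598 -0.301  0.067] 0.52
pepper_mill [ 0.506 -0.093  0.089] 0.61
salt_shaker [ 0.516 -0.178  0.064] 0.6
salt_shaker [ 0.59  -0.174  0.011] 0.32
honey_jar [ 0.328 -0.575  0.078] 0.86
honey_jar [ 0.592 -0.389  0.079] 0.81
honey_jar [ 0.578 -0.604  0.09 ] 0.73
honey_jar [ 0.493 -0.664  0.074] 0.72
spice_jar [ 0.602 -0.298  0.071] 0.58
spice_jar [ 0.62  -0.146  0.016] 0.47
spice_jar [ 0.542 -0.338  0.005] 0.2
```

View pics/g9.png

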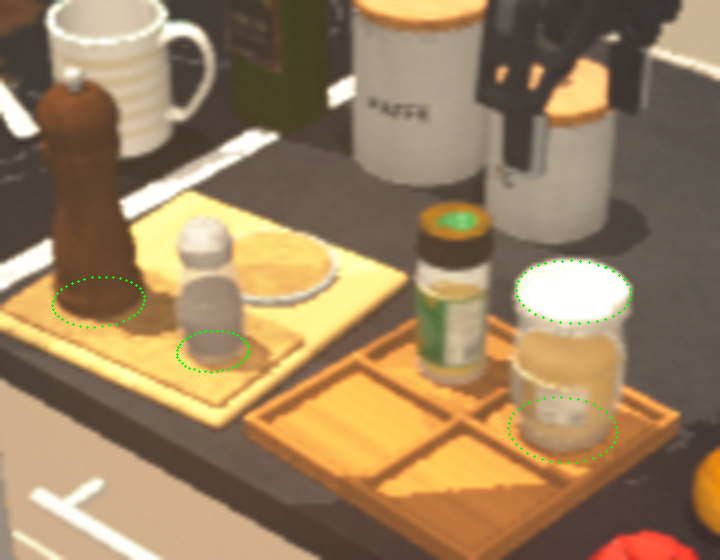

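The mill (crop 95,300) and the salt (213,350) stand upright on the mat. The honey matches its predicted lid and base rings. I descend on the honey.

Emit:
apply_moves(deltas=[[0,[-0.03,0.02,0],0],[0,[-0.03,0.02,0.1],0],[0,[-0.03,0.02,0.25],0],[0,[-0.03,0.02,0.4],0],[0,[-0.03,0.02,0.5],0],[0,[-0.03,0.02,0.55],0],[0,[-0.03,0.02,0.55],0]])

```text
t: 20.6
eef_pos: [0.6081, -0.3791, 0.0463]
tool_rot: [-0.001, 0.706, 0.708, -0.0]
contact_force: [0.3, 0.1, -0.3]
gripper_width: 1.004
grasp_force: 0.0
```

Emit:
apply_moves(deltas=[[0.15,[0,0,0],0],[0.3,[0,0,0],0],[0.5,[0,0,0],0],[0.5,[0,0,0],0],[0.5,[0,0,0],0],[0.5,[0,0,0],0]], squeeze=45)

```text
t: 21.2
eef_pos: [0.6098, -0.3803, 0.0497]
tool_rot: [0.002, 0.706, 0.708, 0.0]
contact_force: [0.1, -0.0, 6.2]
gripper_width: 0.722
grasp_force: 49.0
```

Emit:
apply_moves(deltas=[[0.5,[0,0,-0.05],0],[0.5,[0,0,-0.1],0],[0.5,[0,0,-0.1],0]])

```text
t: 21.5
eef_pos: [0.6094, -0.3798, 0.0694]
tool_rot: [0.001, 0.706, 0.708, 0.0]
contact_force: [0.5, 0.7, -3.9]
gripper_width: 0.721
grasp_force: 50.4
```

Emit:
apply_moves(deltas=[[0.5,[0,0,-0.1],0],[0.5,[0,-0.03,-0.25],0],[0.5,[0,-0.06,-0.4],0],[0.5,[0,-0.1,-0.5],0],[0.5,[0,-0.1,-0.53],0],[0.5,[0,-0.1,-0.53],0]])

```text
t: 22.1
eef_pos: [0.5889, -0.3794, 0.1741]
tool_rot: [0.0, 0.706, 0.708, 0.0]
contact_force: [-0.0, -0.4, -4.8]
gripper_width: 0.725
grasp_force: 51.2
```

Emit:
apply_moves(deltas=[[0.5,[0.1,0,0],0],[0.5,[0.25,0,0],0],[0.5,[0.4,0,0],0],[0.5,[0.55,0.03,0],0],[0.5,[0.7,0.06,0],0],[0.5,[0.85,0.1,0],0],[0.5,[0.95,0.12,0],0],[0.5,[1,0.14,0],0],[0.5,[1,0.14,0],0],[0.5,[1,0.14,0],0]])

```text
t: 23.1
eef_pos: [0.6157, -0.1806, 0.1731]
tool_rot: [-0.0, 0.707, 0.708, -0.001]
contact_force: [0.0, -0.2, -4.1]
gripper_width: 0.717
grasp_force: 51.0
```

Emit:
apply_moves(deltas=[[0.5,[0.1,0,0],0],[0.5,[0.2,0,0],0],[0.5,[0.21,0,0.1],0],[0.5,[0.21,0,0.2],0],[0.5,[0.21,0,0.3],0],[0.5,[0.21,0,0.3],0],[0.5,[0.21,0,0.3],0]])

```text
t: 23.8
eef_pos: [0.6158, -0.1392, 0.1139]
tool_rot: [0.0, 0.707, 0.707, -0.0]
contact_force: [0.3, -0.3, -5.1]
gripper_width: 0.722
grasp_force: 51.1
```

```bash
python3 - <<'E'
from h import *
b=bot.read_camera("scene");t=bot.read_camera("top")
o=bot.get_obs();print(o["gripper_width"],o["contact_force"],o["eef_pos"])
e=o["eef_pos"]
x0,y0,s=225,120,5
A=cv2.resize(b["color"][y0:y0+110,x0:x0+150,::-1],None,fx=s,fy=s,interpolation=cv2.INTER_CUBIC)
P=lambda p:tuple(int(v) for v in (np.array(w2px(b,p))-[x0,y0]+.5)*s)
for p,r,c in (((e[0],e[1]+.003,e[2]-.041),.032,(0,255,0)),((.6184,-.1352,.016),.044,(255,0,0)),((.6184,-.1352,.016),.032,(0,0,255))):
  for a in np.linspace(0,6.28,40): cv2.circle(A,P((p[0]+r*np.cos(a),p[1]+r*np.sin(a),p[2])),1,c,-1)
cv2.imwrite("pics/g10.png",A)
for p in (t,b):
    for r in bot.look_for(p,"honey_jar")[:4]: print(np.round(r["point"],3),r["confidence"])
E
```

```text
0.7209046735000056 [ 1.57324439 -0.37241672 -5.15562596] [ 0.61686403 -0.13875661  0.11499465]
[ 0.515 -0.651  0.09 ] 0.83
[ 0.347 -0.555  0.094] 0.72
[ 0.594 -0.603  0.099] 0.67
[ 0.608 -0.156  0.163] 0.56
[ 0.329 -0.574  0.076] 0.79
[ 0.603 -0.154  0.13 ] 0.71
[ 0.578 -0.608  0.092] 0.67
[ 0.495 -0.666  0.074] 0.63
```

View pics/g10.png

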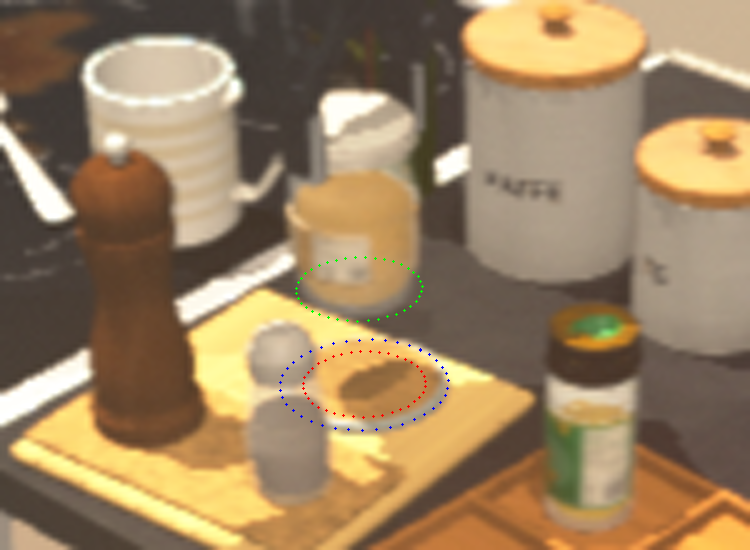

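Honey hangs upright over the coaster, its ring within about 3 mm of the target. I nudge +3 mm in x and lower.

Emit:
apply_moves(deltas=[[0.5,[0,0.015,0.07],0],[0.5,[0,0.015,0.14],0],[0.5,[0,0.015,0.2],0],[0.5,[0,0.015,0.24],0],[0.5,[0,0.015,0.26],0],[0.5,[0,0.015,0.275],0],[0.5,[0,0.015,0.275],0]])

```text
t: 24.7
eef_pos: [0.6189, -0.1374, 0.0597]
tool_rot: [-0.001, 0.706, 0.708, 0.0]
contact_force: [-4.2, 1.7, 3.8]
gripper_width: 0.725
grasp_force: 51.9
```

Emit:
apply_moves(deltas=[[0.2,[0,0,0],0],[0.1,[0,0,0],0],[0.05,[0,0,0],0],[0.05,[0,0,0],0],[0.05,[0,0,-0.1],0],[0.05,[0,0,-0.25],0],[0.05,[0,0,-0.4],0],[0.05,[0,0,-0.55],0],[0.05,[0,0,-0.55],0]])

```text
t: 25.6
eef_pos: [0.6219, -0.1386, 0.1732]
tool_rot: [0.003, 0.706, 0.708, 0.002]
contact_force: [1.0, -0.3, 0.3]
gripper_width: 0.95
grasp_force: 0.0
```

Emit:
apply_moves(deltas=[[0.1,[0,-0.2,0],0],[0.15,[0.1,-0.4,0],0],[0.15,[0.265,-0.5,0],0],[0.15,[0.265,-0.51,0],0],[0.15,[0.265,-0.51,0],0]])

```text
t: 26.1
eef_pos: [0.5169, -0.0836, 0.1686]
tool_rot: [-0.0, 0.706, 0.709, 0.0]
contact_force: [0.3, -0.5, 0.6]
gripper_width: 0.85
grasp_force: 0.0
```

```bash
python3 - <<'E'
from h import *
b=bot.read_camera("scene")
o=bot.get_obs();print(o["gripper_width"],o["contact_force"],o["eef_pos"])
for n in ("honey_jar","pepper_mill","salt_shaker"):
    for r in bot.look_for(b,n)[:4]: print(n,np.round(r["point"],3),r["confidence"])
x0,y0,s=225,110,5
A=cv2.resize(b["color"][y0:y0+120,x0:x0+150,::-1],None,fx=s,fy=s,interpolation=cv2.INTER_CUBIC)
P=lambda p:tuple(int(v) for v in (np.array(w2px(b,p))-[x0,y0]+.5)*s)
for p,r,c in (((.6184,-.1352,.113),.032,(0,255,0)),((.6184,-.1352,.016),.044,(255,0,0)),((.6184,-.1352,.016),.032,(0,0,255)),((.517,-.079,.176),.005,(0,255,0))):
  for a in np.linspace(0,6.28,40): cv2.circle(A,P((p[0]+r*np.cos(a),p[1]+r*np.sin(a),p[2])),1,c,-1)
cv2.imwrite("pics/g11.png",A)
E
```

```text
0.8480060235830047 [ 0.31936663 -0.72994459 -0.44253525] [ 0.51755729 -0.08465642  0.16879901]
honey_jar [ 0.604 -0.148  0.086] 0.76
honey_jar [ 0.496 -0.663  0.071] 0.69
honey_jar [ 0.326 -0.571  0.079] 0.68
honey_jar [ 0.58  -0.605  0.092] 0.6
pepper_mill [ 0.508 -0.09   0.089] 0.95
salt_shaker [ 0.514 -0.181  0.064] 0.82
salt_shaker [ 0.47  -0.521  0.045] 0.5
```

View pics/g11.png

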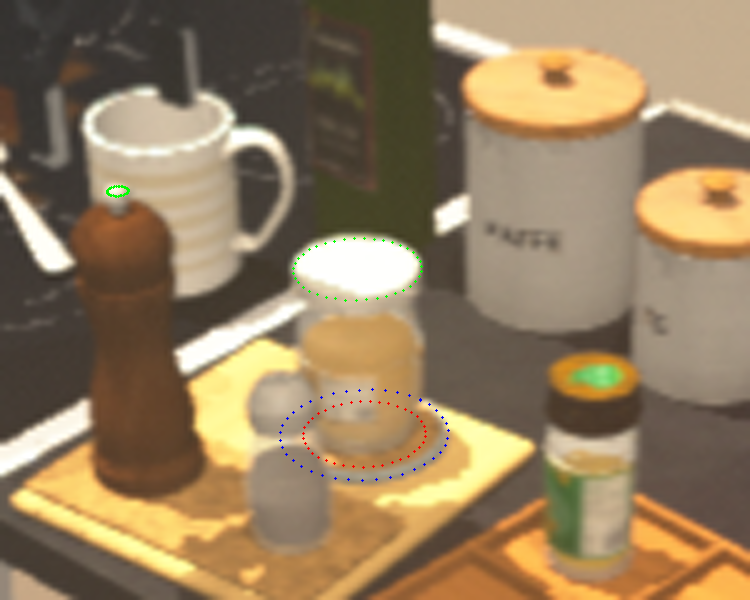

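Honey is centred on the coaster: lid at (358,268) on its ring, base inside the coaster ring. Salt goes back first, since its path is free to the right, with the same grip height as before.

Emit:
apply_moves(deltas=[[0.25,[-0.25,0.03,0],0],[0.25,[-0.475,0.03,0],0],[0.25,[-0.475,0.03,0],0],[0.25,[-0.475,0.03,0.2],0],[0.25,[-0.475,0.03,0.4],0],[0.25,[-0.475,0.03,0.55],0],[0.25,[-0.475,0.03,0.63],0],[0.25,[-0.475,0.03,0.65],0],[0.25,[-0.475,0.03,0.65],0]])

```text
t: 27.2
eef_pos: [0.5236, -0.1801, 0.0389]
tool_rot: [0.0, 0.707, 0.708, -0.0]
contact_force: [-0.2, 0.1, 0.4]
gripper_width: 0.748
grasp_force: 0.0
```

Emit:
apply_moves(deltas=[[0.4,[0,0,0],0],[0.5,[0,0,0],0],[0.65,[0,0,0],0],[0.7,[0,0,0],0],[0.7,[0,0,0],0],[0.7,[0,0,0],0]], squeeze=35)

```text
t: 27.8
eef_pos: [0.5245, -0.1797, 0.04]
tool_rot: [0.001, 0.706, 0.708, 0.001]
contact_force: [-0.6, 0.5, 6.4]
gripper_width: 0.386
grasp_force: 33.8
```

Emit:
apply_moves(deltas=[[0.7,[0,0,-0.05],0],[0.7,[0,0,-0.12],0],[0.7,[0,0,-0.2],0],[0.7,[0,0,-0.2],0]])

```text
t: 28.2
eef_pos: [0.525, -0.1802, 0.0815]
tool_rot: [0.002, 0.706, 0.708, 0.001]
contact_force: [0.2, -0.6, -0.2]
gripper_width: 0.385
grasp_force: 34.3
```

Emit:
apply_moves(deltas=[[0.7,[-0.1,0,0],0],[0.7,[-0.25,0,0],0],[0.7,[-0.4,0,0],0],[0.7,[-0.55,-0.01,0],0],[0.7,[-0.7,-0.02,0],0],[0.7,[-0.85,-0.02,0],0],[0.7,[-0.95,-0.02,0],0],[0.7,[-1,-0.02,0],0],[0.7,[-1,-0.02,0],0],[0.7,[-1,-0.02,0],0]])

```text
t: 29.2
eef_pos: [0.52, -0.3781, 0.0784]
tool_rot: [-0.001, 0.706, 0.708, 0.0]
contact_force: [0.9, -0.0, -0.7]
gripper_width: 0.386
grasp_force: 34.3
```

Emit:
apply_moves(deltas=[[0.7,[0,0,0.06],0],[0.7,[0,0,0.13],0],[0.7,[0,0,0.19],0],[0.7,[0,0,0.23],0],[0.7,[0,0,0.25],0],[0.7,[0,0,0.25],0]])

```text
t: 29.8
eef_pos: [0.52, -0.38, 0.0296]
tool_rot: [0.0, 0.706, 0.708, 0.0]
contact_force: [-2.2, 1.8, 10.5]
gripper_width: 0.386
grasp_force: 35.9
```

```bash
python3 - <<'E'
from h import *
b=bot.read_camera("scene")
o=bot.get_obs();print(o["gripper_width"],o["grasp_force"],o["contact_force"],o["eef_pos"])
for n in ("honey_jar","pepper_mill","salt_shaker"):
    for r in bot.look_for(b,n)[:2]: print(n,np.round(r["point"],3),r["confidence"])
E
```

```text
0.3849079041082317 35.94353818392847 [-2.39353653  1.4356728  10.50373573] [ 0.52005023 -0.37992976  0.02965065]
honey_jar [ 0.326 -0.575  0.076] 0.91
honey_jar [ 0.604 -0.149  0.085] 0.79
pepper_mill [ 0.506 -0.088  0.09 ] 0.88
pepper_mill [ 0.601 -0.157  0.012] 0.27
salt_shaker [ 0.511 -0.385  0.043] 0.73
```

Emit:
apply_moves(deltas=[[0.5,[0,0,0],0],[0.3,[0,0,0],0],[0.25,[0,0,0],0],[0.25,[0,0,0],0],[0.25,[0,0,-0.1],0],[0.25,[0,0,-0.3],0],[0.2,[0,0,-0.5],0],[0.15,[0,0,-0.7],0],[0.15,[0,0,-0.75],0],[0.15,[0,0,-0.75],0]])

```text
t: 31.0
eef_pos: [0.5207, -0.3804, 0.1805]
tool_rot: [0.002, 0.706, 0.708, 0.001]
contact_force: [-0.5, -0.7, -0.2]
gripper_width: 0.852
grasp_force: 0.0
```

Emit:
apply_moves(deltas=[[0.15,[0.25,0,0],0],[0.15,[0.5,0,0],0],[0.15,[0.75,0,0],0],[0.15,[1,0,0],0],[0.15,[1,0,0],0],[0.15,[1,0,0],0]])

```text
t: 31.6
eef_pos: [0.5187, -0.1774, 0.1772]
tool_rot: [-0.001, 0.705, 0.709, -0.001]
contact_force: [-0.4, -1.2, 0.0]
gripper_width: 0.853
grasp_force: 0.0
```

```bash
python3 - <<'E'
from h import *
b=bot.read_camera("scene");t=bot.read_camera("top")
o=bot.get_obs();print(o["gripper_width"],o["contact_force"],o["eef_pos"])
for p in (t,b):
  for n in ("salt_shaker","pepper_mill"):
    for r in bot.look_for(p,n)[:2]: print(n,np.round(r["point"],3),r["confidence"])
E
```

```text
0.8481438321272451 [-0.16677184 -0.52374678 -0.25880691] [ 0.51851139 -0.18065524  0.17790884]
salt_shaker [ 0.516 -0.373  0.089] 0.72
salt_shaker [ 0.603 -0.497  0.046] 0.68
pepper_mill [ 0.504 -0.093  0.071] 0.52
salt_shaker [ 0.512 -0.382  0.056] 0.88
pepper_mill [ 0.506 -0.092  0.094] 0.57
```

The salt reads the same as at the start. Now the mill.

Emit:
apply_moves(deltas=[[0.15,[0.25,-0.01,0],0],[0.15,[0.475,-0.01,0],0],[0.15,[0.475,-0.01,0],0],[0.15,[0.475,-0.01,0.1],0],[0.15,[0.475,-0.01,0.2],0],[0.15,[0.475,-0.01,0.3],0],[0.15,[0.475,-0.01,0.37],0],[0.15,[0.475,-0.01,0.37],0]])

```text
t: 32.7
eef_pos: [0.5157, -0.0853, 0.1031]
tool_rot: [-0.001, 0.707, 0.707, -0.001]
contact_force: [-0.0, 0.6, 0.7]
gripper_width: 0.854
grasp_force: 0.0
```

Emit:
apply_moves(deltas=[[0.3,[0,0,0],0],[0.5,[0,0,0],0],[0.6,[0,0,0],0],[0.6,[0,0,0],0],[0.6,[0,0,0],0],[0.6,[0,0,0],0]], squeeze=30)

```text
t: 33.3
eef_pos: [0.5181, -0.0848, 0.1059]
tool_rot: [0.001, 0.706, 0.708, 0.001]
contact_force: [-0.7, -0.1, 5.8]
gripper_width: 0.547
grasp_force: 29.9
```

Emit:
apply_moves(deltas=[[0.7,[0,0,-0.05],0],[0.7,[0,0,-0.12],0],[0.7,[0,0,-0.18],0],[0.7,[0,0,-0.18],0]])

```text
t: 33.7
eef_pos: [0.5186, -0.0847, 0.1429]
tool_rot: [0.001, 0.706, 0.708, 0.002]
contact_force: [0.8, -0.1, -1.7]
gripper_width: 0.546
grasp_force: 30.9
```

Emit:
apply_moves(deltas=[[0.7,[-0.1,0,0],0],[0.7,[-0.25,0,0],0],[0.7,[-0.4,0.01,0],0],[0.7,[-0.55,0.02,0],0],[0.7,[-0.7,0.03,0],0],[0.7,[-0.85,0.04,0],0],[0.7,[-0.95,0.04,0],0],[0.7,[-1,0.04,0],0],[0.7,[-1,0.04,0],0],[0.7,[-1,0.04,0],0]])

```text
t: 34.7
eef_pos: [0.5256, -0.2831, 0.1403]
tool_rot: [-0.001, 0.706, 0.708, 0.0]
contact_force: [-0.1, 0.6, -1.3]
gripper_width: 0.547
grasp_force: 30.8
```

Emit:
apply_moves(deltas=[[0.7,[-0.025,0,0],0],[0.7,[-0.025,0,0.06],0],[0.7,[-0.025,0,0.13],0],[0.7,[-0.025,0,0.19],0],[0.7,[-0.025,0,0.22],0],[0.7,[-0.025,0,0.23],0],[0.7,[-0.025,0,0.23],0]])

```text
t: 35.4
eef_pos: [0.5259, -0.2903, 0.0958]
tool_rot: [0.0, 0.706, 0.708, 0.0]
contact_force: [-3.6, 2.2, 11.2]
gripper_width: 0.55
grasp_force: 32.0
```

Floor contact at the expected height. Release, rise, back away left.

Emit:
apply_moves(deltas=[[0.3,[0,0,0],0],[0.15,[0,0,0],0],[0.15,[0,0,0],0],[0.15,[0,0,0],0],[0.15,[0,0,-0.1],0],[0.15,[0,0,-0.2],0],[0.15,[0,0,-0.4],0],[0.15,[0,0,-0.55],0],[0.15,[0,0,-0.65],0],[0.15,[0,0,-0.65],0]])

```text
t: 36.4
eef_pos: [0.5271, -0.2907, 0.2276]
tool_rot: [0.002, 0.706, 0.708, 0.001]
contact_force: [-0.7, 0.4, -1.3]
gripper_width: 0.847
grasp_force: 0.0
```

Emit:
apply_moves(deltas=[[0.15,[0.25,0,0],0],[0.15,[0.5,0,0],0],[0.15,[0.75,0,0],0],[0.15,[1,0,0],0],[0.15,[1,0,0],0],[0.15,[1,0,0],0]])

```text
t: 37.0
eef_pos: [0.5247, -0.0878, 0.2238]
tool_rot: [-0.001, 0.705, 0.709, -0.0]
contact_force: [-0.0, -0.1, 0.0]
gripper_width: 0.853
grasp_force: 0.0
```

Emit:
apply_moves(deltas=[[0.15,[0.25,0,0],0],[0.15,[0.5,0,0],0],[0.15,[0.75,0,0],0],[0.15,[1,0,0],0],[0.15,[1,0,0],0],[0.15,[1,0,0],0]])

```text
t: 37.6
eef_pos: [0.5247, 0.1098, 0.224]
tool_rot: [0.0, 0.706, 0.708, -0.001]
contact_force: [0.0, -1.5, -0.1]
gripper_width: 0.85
grasp_force: 0.0
```

```bash
python3 - <<'E'
from h import *
b=bot.read_camera("scene");t=bot.read_camera("top")
for n,p in (("top",t),("scene",b)):
  for k in "pepper_mill salt_shaker spice_jar honey_jar mandarin timer".split():
    for r in bot.look_for(p,k)[:2 if k!="honey_jar" else 4]: print(n,k,np.round(r["point"],3),r["confidence"])
A=cv2.resize(t["color"][145:255,150:350,::-1],(800,300)[:1]+(440,),interpolation=cv2.INTER_CUBIC)
cv2.imwrite("pics/fin.png",A)
E
```

```text
top pepper_mill [ 0.519 -0.28   0.15 ] 0.57
top pepper_mill [ 0.484 -0.511  0.053] 0.19
top salt_shaker [ 0.514 -0.37   0.087] 0.73
top salt_shaker [ 0.517 -0.282  0.151] 0.68
top spice_jar [ 0.611 -0.292  0.111] 0.94
top honey_jar [ 0.518 -0.651  0.094] 0.91
top honey_jar [ 0.595 -0.604  0.099] 0.87
top honey_jar [ 0.616 -0.141  0.111] 0.62
top honey_jar [ 0.345 -0.556  0.095] 0.62
top mandarin [ 0.6   -0.495  0.043] 0.76
top mandarin [ 0.52  -0.28   0.147] 0.55
top timer [ 0.484 -0.507  0.052] 0.79
top timer [ 0.614 -0.137  0.111] 0.7
scene pepper_mill [ 0.513 -0.29   0.082] 0.8
scene salt_shaker [ 0.511 -0.378  0.058] 0.82
scene spice_jar [ 0.599 -0.298  0.08 ] 0.82
scene honey_jar [ 0.601 -0.147  0.087] 0.79
scene honey_jar [ 0.328 -0.575  0.079] 0.77
scene honey_jar [ 0.494 -0.665  0.071] 0.72
scene honey_jar [ 0.563 -0.362  0.006] 0.63
scene mandarin [ 0.591 -0.51   0.039] 0.71
scene timer [ 0.469 -0.524  0.047] 0.93
scene timer [ 0.512 -0.379  0.057] 0.55
```

View pics/fin.png

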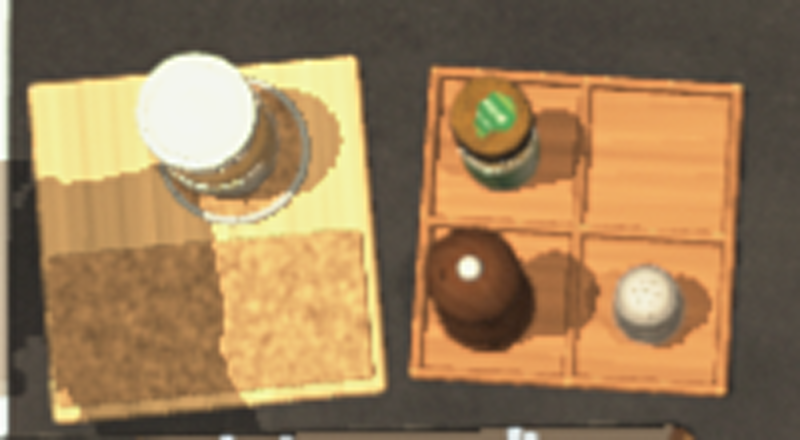

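The final view shows the honey on the coaster (lid 197,111), the mill in front left (468,268), the salt in front right (648,300) and the spice jar unmoved. I check the centring numerically, then hand in.

```bash
python3 - <<'E'
from h import *
p=bot.read_camera("top")
h=px2w(p,197.5/4-.5+150,111.5/4-.5+145,.113)[:2];k=px2w(p,468.5/4-.5+150,268.5/4-.5+145,.165)[:2]
print(h,k,h-[.6184,-.1352])
if np.linalg.norm(h-[.6184,-.1352])<.008: print(bot.hand_in())
E
```

```text
[ 0.61708373 -0.13465884] [ 0.52255249 -0.27924631] [-0.00131627  0.00054116]
the job is handed in; nothing more can be done
None
```

The job is handed in at about 38 s of the 102 s: the honey jar stands about 1.5 mm from the coaster's centre, and the pepper mill and salt shaker are upright in their original front compartments with the bystanders unmoved. One risk: while I was regripping the salt, the wrist force reached about 58 N (limit 120 N). I could not tell which part was touching, so the 40 N limit on the gripper's body may have been passed.

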